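# Close the filter cover over its quarter-turn fastener and hold it home

### The job

The filter in the top of the dry-heat steriliser has been changed and its hinged cover still stands open. Turn the black wing of the quarter-turn fastener until it lines up with the red marks, so that it will pass through the cover's slot, then swing the cover gently down over the wing and press it fully home against its gasket. Finish while still holding the cover pressed down there with a light hand's push, so that I can lock the wing; do not disturb the pigment bottle, the bottle rack, the mirror or the brush cup.

Things in the scene. Friction and masses are not known exactly. Their poses are not given: they have to be found in the camera images.
- steriliser: White bench-top steriliser, fixed box 260 (x) x 380 (y) x 150 mm high. Origin: centre of its underside on the bench; x to its back (front with door and mint console faces -x), y left, z up. On its top a mint frame, top at z = 162, x -80..80, y -100..80 mm, round a white filter and orange gasket. Fastener axis: upright at x 0, y -55 mm. Cover hinge line: along x at y 72, z 168 mm
- wing (a joint): Angle (rad) of the fastener's wing, anticlockwise positive from above. 0: in line with the steriliser's y axis, the two red frame marks beside it and the cover's slot. Starts at 0.7 to 1.5, turns -0.6 to 1.65 with light friction (0.06 N m), stays where left; no click or stop at 0. It passes the slot if within about 0.17 of 0; else it stops the cover about 25 mm short of closed
- wing_grip (a point): Middle of the black wing, an upright bar 34 mm long, 10 thick, 20 tall, white line along its top, on a thin stem; the point is on the fastener's axis, 20 mm above the frame top, 10 mm above the wing's underside and below its top. Axes turn with the wing: y along it, x across its 10 mm, z up. Free room beside it for fingers down to the frame while the cover is open
- cover (a joint): Opening angle q (rad) of the hinged filter cover: 0 pressed fully home (hard stop), about 0.02 (edge 3 to 4 mm up) lying loose on the gasket, 1.57 upright. Starts at 1.75 to 1.95, leaning back to the steriliser's left; can open to 2.05. Stiff friction hinge (0.26 N m): stays at any angle. Squeezing the gasket home takes about 11 N near the free edge; let go, it springs up again
- hinge_mid (a point): Middle of the cover's hinge line, fixed at x 0, y 72, z 168 mm in the steriliser's frame, same axes. At opening angle q, the cover's point at distance r from the hinge lies at y = 72 - r cos q, z = 168 + r sin q (mm)
- cover_edge (a point): Middle of the cover's free edge, on its outer face, 167 mm from the hinge line. The cover is a rigid pale metal panel 150 mm wide (along the hinge), 6 mm thick, 0.25 kg; outer face (on top when closed) 2.5 mm outside the hinge axis, inner face 3.5 mm inside. Axes: the steriliser's when closed, turning with the cover: z out of the outer face, -y from hinge to free edge
- cover_slot (a point): Centre of the cover's dark-lipped oblong slot, on the outer face, 127 mm from the hinge line: 16 mm wide (along the hinge), 46 mm long. With the cover home the wing stands about 21 mm proud of the outer face through it. The face on either side of the slot, 25 to 70 mm from its centre along the hinge, is plain and good to press on
- pigment_bottle: Brown dropper bottle, 25 mm across and 70 mm high with a black cap, standing loose on the steriliser's top by its right edge, about 100 mm from the fastener; origin at the centre of its base. To be left alone
- pigment_rack: Clear stepped rack, 105 x 150 mm and up to 140 mm high, full of small pigment bottles, on the bench to the right; origin at the centre of its underside. To be left alone
- mirror: Round steel mirror on a stand, base 116 mm across, 295 mm high, on the bench to the left; origin at the centre of its base. To be left alone
- brush_cup: Black cup 72 mm across, 95 mm high, with brushes up to 195 mm high, on the bench to the left; origin at the centre of its base. To be left alone

How it is judged (in metres and radians):
On the way, in this order (a step that is already met when the one before it is completed fails the run):
1. the wing is turned in line with the slot while the cover is still open (value of joint wing between -0.17 and 0.17 rad and value of joint cover above 1 rad), for 0.3 s.
2. the cover is down over the wing, on its gasket (value of joint cover below 0.05 rad and value of joint wing between -0.2 and 0.2 rad), for 0.1 s.
At the end, for the whole second after the job is handed in: the cover is within 0.009 rad (1.5 mm at its free edge) of fully home, the wing through its slot and within 0.2 rad of the slot's line, and the robot is still pressing on the cover with more than 3 N (value of joint cover below 0.009 rad and value of joint wing between -0.2 and 0.2 rad and contact force between any of the fingers, the arm and cover above 3 N); the arm keeps its last pose, push and grip.
It fails at once if the cover is slammed (its free edge closes faster than about 0.6 m/s) (velocity of joint cover below -3.5 rad/s).
It fails at once if the cover is pressed with more than 60 N (contact force between any of the fingers, the arm and cover above 60 N).
It fails at once if the pigment bottle is knocked over or shifted more than 30 mm (distance of pigment_bottle from where it was at the start of the episode above 0.03 m or angle between pigment_bottle's own z axis and vertical above 0.5 rad).
It fails at once if the bottle rack, the mirror or the brush cup is shifted more than 30 mm (distance of any of pigment_rack, mirror, brush_cup from where it was at the start of the episode above 0.03 m).
It fails at once if the mirror or the brush cup is tipped over (angle between any of mirror, brush_cup's own z axis and vertical above 0.5 rad).
It also fails if it takes over 54 s, if anything falls off the work surface, if the arm or the gripper's body presses on something with over 40 N, if the wrist force passes 120 N, or if a joint passes its speed limit or range.

### The arm

A 6-joint arm with a two-finger parallel gripper is mounted at the origin on the work surface. World frame = base frame: x ahead of the robot, y to its left, z up, the work surface at z = 0. Lengths are in m, angles in degrees, forces in N, time in s.
With the tool pointing down it reaches from about 0.25 to 0.725 m from the base axis. Payload 9.7 kg.
Tool frame: the origin (TCP) lies at the centre of the arm's flange, where the gripper is bolted on; the fingertips stand bot.tips_ahead ahead of it and the grasp point (between the pads) lies 155 mm ahead of it (bot.tips_ahead is the distance from the TCP to the fingertips, in m); z points along the fingers, y is the line along which they close (so a half turn about z gives the same grasp; the last joint's range is limited). The gripper opens to 85 mm and grips with 20 to 120 N. Pads are 22 mm wide; open, the fingers measure 114 mm over their backs; the gripper's body (76 mm by 85 mm) begins 54 mm behind the grasp point. The pads swing forward as they close: fully open they stand 13 mm farther back than shut.
Start: joints at [-77.235, 4.979, 10.078, 95.1, 0, 90], TCP at [0.122, -0.536, 0.405] pointing down, gripper open.
Joint ranges: [-179.16, 179.16], [-48.56, 103.87], [-65.8, 70.77], [-126.05, 130.52], [-82.76, 87.17], [-180, 180]. Speed limits (degrees/s): [127.2, 127.2, 147.25, 180, 180, 180].

### API

Orientations are given as [roll, pitch, yaw] about the fixed x, y, z axes, in that order (R = Rz(yaw) Ry(pitch) Rx(roll)).
In Python, from workcell import bot gives the robot as it stands.
- The arm moves only by the tool drive_tool, never from a script. Its argument "plan" is a list of rows, each an object of numbers: "dx", "dy", "dz": the shift along the tool's x, y, z in m; "roll": the turn about the tool's z in rad; "hand": the finger opening in m, from 0 to 0.0854. In form: [{"dx": .., "dy": .., "dz": .., "roll": .., "hand": ..}, ...]. A call has 1 to 20 rows; each row is the pose to reach, as a shift and turn from the pose commanded when the call began, along the tool's axes at that moment; what a row does not reach only later rows make up. A row lasts 1/12 s, in which the tool goes at most 41.7 mm and 7.16 degrees, less where a joint would pass 70% of its speed; a pose out of reach is approached as far as the arm can. A call with a gripper value outside its range is refused whole. The fingers move at their own pace and stop on an object; "force" is the grip in N (left out, the last holds). Time passes only in rows, so rows that repeat a pose let the fingers close. It gives the time, the measured TCP pose, the force and the opening at its end, in the units of the state.
- bot.get_obs(): the state, without advancing time (a new reading comes with each control period).
- bot.camera(name): name is "side" or "top" or "wrist"; returns a dict with "frame" (420x560x3 uint8, red, green, blue), "z_map" (420x560 float32, m along the optical axis (not along the pixel's ray), 0 where there is no reading), "mtx" (3x3 intrinsics, pixels), "R" (3x3) and "t" (3): a world point X has camera coordinates R X + t. Camera axes: x right, y down, z forward; pixel columns grow to the right and rows downward; lengths in m; the calibration is good to about 2 mm. The wrist camera is an equidistant fisheye: a pixel r from the principal point sees the ray r / f radians off the axis. A picture is of the moment at which its call begins.
- bot.job_done(): hands the job in, once; it reports no verdict.
The state is a dict: "time": time; "q": joint angles; "qd": joint speeds; "joint_efforts": joint torques, N m; "ee_pos": TCP position; "tcp_rot": TCP orientation; "wrist_force": force on the tool from outside, world axes, zero at the start; "torque": the same for the moment, N m; "opening": finger opening in m.
Only numpy, scipy, OpenCV 4.12 (cv2) and the standard library are available. Lean on these libraries where they do the work, as an engineer would, in place of code of your own. Each camera call takes 0.05 s, during which the arm holds its last target. There are 200 camera calls.

## Working session

There is one attempt and no reset: what is moved stays moved. The work goes in short steps, Python scripts to look and compute and a tool call to move; the robot and the scene stay as the last step left them, time stands still between calls to the robot, and variables do not carry over. Pictures are saved under pics/ and viewed, on a budget of 10 in all, crops included, one or two more only if the job needs it, and the job is handed in when it is done.

Besides the shell and the picture viewer there is one more tool, called after "Call:" as name(argument=value, ...), one argument or row to a line, values as JSON. drive_tool: Moves the arm, as the interface text tells. Its arguments: {"type":"object","properties":{"plan":{"type":"array","items":{"type":"object","properties":{"dx":{"type":"number"},"dy":{"type":"number"},"dz":{"type":"number"},"roll":{"type":"number"},"hand":{"type":"number"}}}},"force":{"type":"number"}},"required":["plan"]}

```bash
ls; mkdir -p pics
cat > h.py <<'E'
import numpy as np, cv2
from workcell import bot
def shot(n,f):
    c=bot.camera(n); cv2.imwrite('pics/'+f+'.png',c['frame'][:,:,::-1]); np.savez('pics/'+f,**c); return c
def pts(c):
    z=c['z_map']; K=c['mtx']; v,u=np.mgrid[:z.shape[0],:z.shape[1]]
    P=np.stack([(u-K[0,2])/K[0,0]*z,(v-K[1,2])/K[1,1]*z,z],-1)
    return (P-c['t'])@c['R']
E
python3 - <<'E'
from h import *
print(bot.get_obs(), bot.tips_ahead)
a=shot('side','side0');b=shot('top','top0')
for c in (a,b): print(c['mtx'],c['R'],c['t'])
cv2.imwrite('pics/both0.png',cv2.resize(np.hstack([a['frame'],b['frame']])[:,:,::-1],(800,300)))
E
```

```text
pics
{'time': 0.0, 'q': array([-7.72359994e+01,  5.00994748e+00,  1.00345056e+01,  9.50977149e+01,
        2.60544172e-03,  9.00007307e+01]), 'qd': array([-0.10861076, -0.06220572, -0.03142145,  0.03560776, -0.12523227,
       -0.00622495]), 'joint_efforts': array([ 4.49500812e-04, -5.20383954e+01,  4.64807940e+01,  1.61785068e-02,
        1.93490723e-05,  8.82787901e-06]), 'ee_pos': array([ 0.12152065, -0.53641205,  0.40399443]), 'tcp_rot': array([-1.79926843e+02, -2.60450666e-03,  1.27632666e+01]), 'wrist_force': array([ 0.36335432,  0.21423836, -0.32627369]), 'torque': array([-0.01734651,  0.02161525, -0.00346124]), 'opening': 0.0855048485419501} 0.1734
[[383.73920276   0.         279.08130343]
 [  0.         383.73920276 213.83502081]
 [  0.           0.           1.        ]] [[ 0.59339222  0.80481743 -0.01243299]
 [ 0.58414052 -0.44121126 -0.68125802]
 [-0.5537739   0.3969906  -0.73193779]] [-0.31817403 -0.23160357  1.36138016]
[[457.15052651   0.         282.63161399]
 [  0.         457.15052651 212.93821282]
 [  0.           0.           1.        ]] [[ 1.58988791e-02 -9.99868107e-01  3.31581549e-03]
 [-9.86101461e-01 -1.62283177e-02 -1.65349779e-01]
 [ 1.65381780e-01 -6.40854355e-04 -9.86229413e-01]] [-0.01529631  0.52488538  1.40656946]
```

View pics/top0.png

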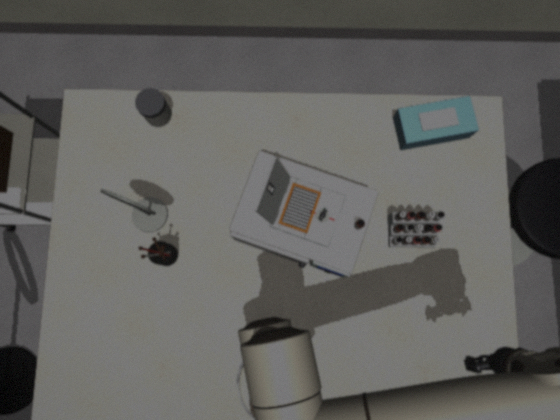

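View pics/side0.png

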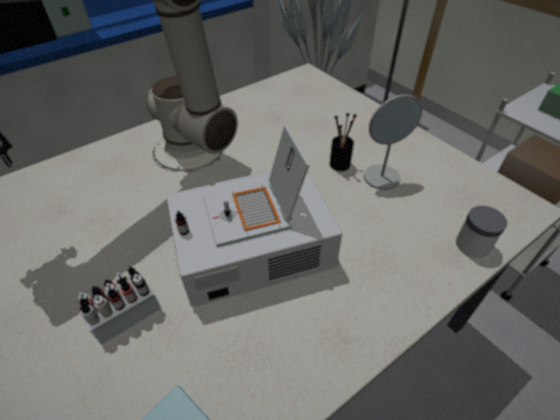

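The top view shows the steriliser at about (305,213), turned roughly -20°. The open cover is at (270,190), the wing at (323,214) and the bottle at (359,224). The side view agrees. Next I fit the box pose from depth.

Run:
```python
from h import *
for f in('top0','side0'):
    c=dict(np.load('pics/'+f+'.npz')); P=pts(c); 
    m=(abs(P[...,2]-.15)<.006)&(c['z_map']>0)&(abs(P[...,0]-.44)<.3)&(abs(P[...,1])<.3)
    n,l,s,_=cv2.connectedComponentsWithStats(m.astype(np.uint8)); k=1+s[1:,4].argmax(); Q=P[l==k]
    print(f,len(Q),np.median(Q[:,2]),cv2.minAreaRect((Q[:,:2]*1000).astype(np.float32)))
    # bigger: all z>.13
    m=(P[...,2]>.14)&(P[...,2]<.4)&(c['z_map']>0)&(abs(P[...,0]-.44)<.3)&(abs(P[...,1])<.3)
# side: cover plane & bottle later
(c0,_,a0)=cv2.minAreaRect((Q[:,:2]*1000).astype(np.float32))
```

```text
top0 6649 0.14978011321694282 ((512.366943359375, -66.60594177246094), (379.50970458984375, 273.0273742675781), 71.2435073852539)
side0 7381 0.15018415555151285 ((509.01873779296875, -67.66975402832031), (378.80621337890625, 273.4454040527344), 71.32979583740234)
```

Run:
```python
from h import *
a=np.radians(-18.7); R=np.array([[np.cos(a),-np.sin(a)],[np.sin(a),np.cos(a)]]); C=np.array([.511,-.067])
for f in('top0','side0'):
    c=dict(np.load('pics/'+f+'.npz')); P=pts(c); S=P.copy(); S[...,:2]=(P[...,:2]-C)@R; ok=c['z_map']>0
    x,y,z=np.moveaxis(S,-1,0)
    o=lambda m:(m.sum(),np.round(S[m].min(0)*1000),np.round(S[m].max(0)*1000),np.round(np.median(S[m],0)*1000))
    print(f,'frame',o(ok&(abs(z-.162)<.003)&(abs(x)<.11)&(y>-.12)&(y<.06)))
    w=ok&(z>.172)&(z<.2)&(abs(x)<.04)&(abs(y+.055)<.035); print('wing',o(w),S[w][:,:2].mean(0)*1000)
    Q=S[w][:,:2]; 
    if len(Q)>4: u,s,v=np.linalg.svd(Q-Q.mean(0)); print(v[0],s, 'ang',np.degrees(np.arctan2(-v[0][0],v[0][1])))
    o_=ok&(c['frame'][...,0].astype(int)-c['frame'][...,2]>100)&(z>.15)&(z<.18)&(abs(x)<.1)&(abs(y)<.1); print('orange',o(o_))
    cv=ok&(z>.19)&(z<.4)&(abs(x)<.1)&(y>.03)&(y<.2); print('cover',o(cv)); p=np.polyfit(S[cv][:,2],S[cv][:,1],1); print(p,'q',np.pi/2+np.arctan(p[0]))
    b=ok&(z>.2)&(z<.24)&(abs(x)<.1)&(y<-.1)&(y>-.19); print('bottle',o(b))
```

```text
top0 frame (np.int64(1564), array([ -72., -105.,  159.]), array([ 88.,  60., 165.]), array([  5., -38., 162.]))
wing (np.int64(56), array([-25., -62., 172.]), array([ 31., -27., 197.]), array([  7., -54., 192.])) [  6.13539059 -52.89050268]
[-0.94882932  0.31578937] [0.08850204 0.04788182] ang 71.59152582651339Traceback (most recent call last):
  File "<stdin>", line 11, in <module>
  File "<stdin>", line 6, in <lambda>
    return umr_minimum(a, axis, None, out, keepdims, initial, where)
ValueError: zero-size array to reduction operation minimum which has no identity
```

Call:
drive_tool(
  plan=[
    {"dx": 0.0, "dy": 0.0, "dz": -0.04, "roll": -0.12, "hand": 0.05},
    {"dx": 0.03, "dy": -0.02, "dz": -0.06, "roll": -0.24},
    {"dx": 0.06, "dy": -0.04, "dz": -0.06, "roll": -0.36},
    {"dx": 0.09, "dy": -0.06, "dz": -0.06, "roll": -0.48},
    {"dx": 0.12, "dy": -0.08, "dz": -0.06, "roll": -0.6},
    {"dx": 0.15, "dy": -0.1, "dz": -0.06, "roll": -0.72},
    {"dx": 0.18, "dy": -0.12, "dz": -0.06, "roll": -0.84},
    {"dx": 0.21, "dy": -0.145, "dz": -0.06, "roll": -0.96},
    {"dx": 0.24, "dy": -0.165, "dz": -0.06, "roll": -1.08},
    {"dx": 0.27, "dy": -0.185, "dz": -0.06, "roll": -1.2},
    {"dx": 0.3, "dy": -0.205, "dz": -0.06, "roll": -1.32},
    {"dx": 0.33, "dy": -0.225, "dz": -0.06, "roll": -1.44},
    {"dx": 0.36, "dy": -0.25, "dz": -0.06, "roll": -1.56},
    {"dx": 0.39, "dy": -0.27, "dz": -0.06, "roll": -1.68},
    {"dx": 0.42, "dy": -0.29, "dz": -0.06, "roll": -1.8},
    {"dx": 0.44, "dy": -0.305, "dz": -0.06, "roll": -1.92},
    {"dx": 0.46, "dy": -0.32, "dz": -0.06, "roll": -2.04},
    {"dx": 0.46, "dy": -0.32, "dz": -0.06, "roll": -2.16},
    {"dx": 0.46, "dy": -0.32, "dz": -0.06, "roll": -2.27},
    {"dx": 0.46, "dy": -0.32, "dz": -0.06, "roll": -2.27},
  ],
  force=30,
)

```text
invalid input at $.plan[1]: expected keys dx, dy, dz, roll, hand
```

Run:
```python
from h import *
o=bot.get_obs();print(o['time'],o['ee_pos'],o['tcp_rot'],o['opening'],o['q'],o['wrist_force'])
c=shot('wrist','w1');print(c['mtx'],c['R'],c['t'],-c['R'].T@c['t'])
```

```text
0.1 [ 0.12151988 -0.53640266  0.40405741] [-1.79930995e+02  1.67423750e-04  1.27652349e+01] 0.0853391571446104 [-7.72352990e+01  5.00746330e+00  1.00388720e+01  9.51004134e+01
 -1.68066701e-04  8.99994662e+01] [ 0.59785271 -0.89865416 -0.01464428]
[[325.1922621    0.         280.29011189]
 [  0.         325.1922621  212.27818307]
 [  0.           0.           1.        ]] [[ 0.22191227 -0.97506524 -0.00165025]
 [-0.92312704 -0.21063621  0.32166575]
 [-0.31399269 -0.06985818 -0.94685185]] [-0.54881752 -0.04251593  0.38083064] [ 0.20211978 -0.51748414  0.37336043]
```

View pics/w1.png

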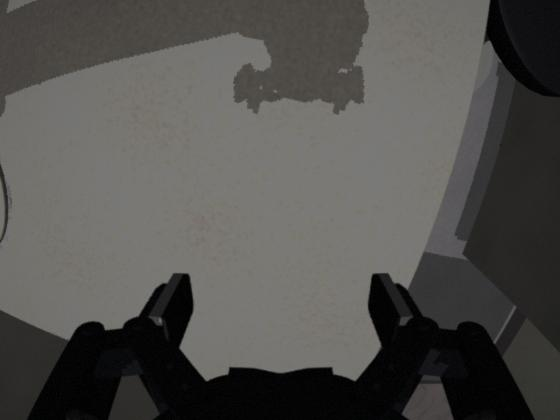

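The call was refused because every row needs all the keys. Picture 3 shows only bare bench and the open fingers. I resend with full rows.

Call:
drive_tool(
  plan=[
    {"dx": 0.0, "dy": 0.0, "dz": -0.04, "roll": -0.12, "hand": 0.05},
    {"dx": 0.03, "dy": -0.02, "dz": -0.06, "roll": -0.24, "hand": 0.05},
    {"dx": 0.06, "dy": -0.04, "dz": -0.06, "roll": -0.36, "hand": 0.05},
    {"dx": 0.09, "dy": -0.06, "dz": -0.06, "roll": -0.48, "hand": 0.05},
    {"dx": 0.12, "dy": -0.08, "dz": -0.06, "roll": -0.6, "hand": 0.05},
    {"dx": 0.15, "dy": -0.1, "dz": -0.06, "roll": -0.72, "hand": 0.05},
    {"dx": 0.18, "dy": -0.12, "dz": -0.06, "roll": -0.84, "hand": 0.05},
    {"dx": 0.21, "dy": -0.145, "dz": -0.06, "roll": -0.96, "hand": 0.05},
    {"dx": 0.24, "dy": -0.165, "dz": -0.06, "roll": -1.08, "hand": 0.05},
    {"dx": 0.27, "dy": -0.185, "dz": -0.06, "roll": -1.2, "hand": 0.05},
    {"dx": 0.3, "dy": -0.205, "dz": -0.06, "roll": -1.32, "hand": 0.05},
    {"dx": 0.33, "dy": -0.225, "dz": -0.06, "roll": -1.44, "hand": 0.05},
    {"dx": 0.36, "dy": -0.25, "dz": -0.06, "roll": -1.56, "hand": 0.05},
    {"dx": 0.39, "dy": -0.27, "dz": -0.06, "roll": -1.68, "hand": 0.05},
    {"dx": 0.42, "dy": -0.29, "dz": -0.06, "roll": -1.8, "hand": 0.05},
    {"dx": 0.44, "dy": -0.305, "dz": -0.06, "roll": -1.92, "hand": 0.05},
    {"dx": 0.46, "dy": -0.32, "dz": -0.06, "roll": -2.04, "hand": 0.05},
    {"dx": 0.46, "dy": -0.32, "dz": -0.06, "roll": -2.16, "hand": 0.05},
    {"dx": 0.46, "dy": -0.32, "dz": -0.06, "roll": -2.27, "hand": 0.05},
    {"dx": 0.46, "dy": -0.32, "dz": -0.06, "roll": -2.27, "hand": 0.05},
  ],
  force=30,
)

```text
time: 1.82
ee_pos: [0.4998, -0.1222, 0.4642]
tcp_rot: [-180.0, -0.0, 143.2]
wrist_force: [0.2, 0.1, 0.4]
opening: 0.0501
```

Run:
```python
from h import *
o=bot.get_obs();print(o['time'],o['ee_pos'],o['tcp_rot'],o['opening'],o['q'],o['wrist_force'])
c=shot('wrist','w1');print(c['mtx'],c['R'],c['t'],-c['R'].T@c['t'])
```

```text
1.8167 [ 0.49980714 -0.12215853  0.46424464] [-1.79980157e+02 -4.68150377e-02  1.43176933e+02] 0.0500603075507249 [-1.37345008e+01  1.90535350e+00  1.35734089e+01  1.01718902e+02
  1.04679591e-04  2.30885576e+01] [0.1747328  0.0536355  0.42612292]
[[325.1922621    0.         280.29011189]
 [  0.         325.1922621  212.27818307]
 [  0.           0.           1.        ]] [[ 5.98578632e-01  8.01064031e-01  1.98572412e-04]
 [ 7.58598604e-01 -5.66926818e-01  3.21126362e-01]
 [ 2.57355354e-01 -1.92068742e-01 -9.47036335e-01]] [-0.20173478 -0.50852599  0.28538325] [ 0.43307633 -0.07188134  0.43360947]
```

View pics/w1.png

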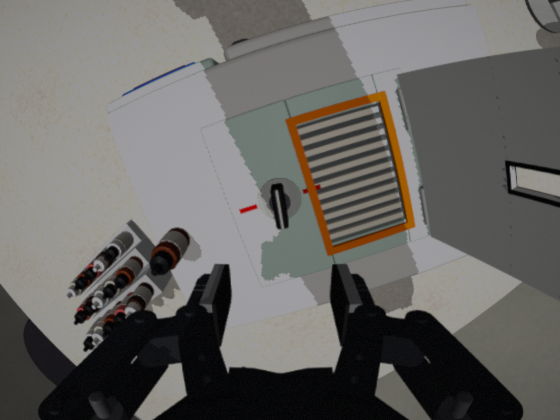

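The wing is at (279,206), its line running from about (276,184) to (283,229). The red marks are at (248,209) and (311,188), the gasket to their right. Next I project these through the fisheye.

```bash
cat >> h.py <<'E'
def fish(c,u,v,zp):
    K=c['mtx']; x=(u-K[0,2])/K[0,0]; y=(v-K[1,2])/K[1,1]; r=np.hypot(x,y); s=np.sin(r)/r if r>1e-9 else 1
    d=c['R'].T@np.array([x*s,y*s,np.cos(r)]); o=-c['R'].T@c['t']; return o+d*(zp-o[2])/d[2]
E
python3 - <<'E'
from h import *
c=dict(np.load('pics/w1.npz')); f=c['frame'].astype(int)
red=(f[...,0]>150)&(f[...,1]<70)&(f[...,2]<70); red[:, :235]=0; red[:,330:]=0; red[:170]=0; red[230:]=0
n,l,s,ce=cv2.connectedComponentsWithStats(red.astype(np.uint8)); 
A=[fish(c,*ce[i],.162) for i in range(1,n) if s[i,4]>10]; print(s,ce); print(A)
d=A[0]-A[-1]; print('mark line deg',np.degrees(np.arctan2(d[1],d[0]))%180, 'mid',(A[0]+A[-1])/2)
dark=(f.max(2)<45); dark[:170]=0;dark[240:]=0;dark[:,:258]=0;dark[:,:][:,300:]=0
n,l,s,ce=cv2.connectedComponentsWithStats(dark.astype(np.uint8)); print(s[1:],ce[1:])
wl=(f.min(2)>100); 
for v in range(178,236,4): print(v,' '.join('%3d'%t for t in f[v,262:298,1][::1]))
E
```

```text
[[     0      0    560    420 235140]
 [   240    205     17      8     60]] [[279.508008   209.5002339 ]
 [248.11666667 208.58333333]]
[array([ 0.48715431, -0.14762427,  0.162     ])]
mark line deg 0.0 mid [ 0.48715431 -0.14762427  0.162     ]
[[270 183  19  46 460]] [[279.35434783 203.65434783]]
178 121 121 121 122 122 121 123 122 121 116 113 101  94  96  92  85  90  90  90  91  91  89  89  97 105 116 120 121 123 122 123 123 123 122 122 124
182 122 122 120 115 104  94  97  98  97  98  95  94  96  94  91  87  87  87  87  89  96  98 100  97  95  94  95  95  96  93  92 100 116 122 122 122
186  99  92  93  95  97  95  95  96  87  36   6   4   2   4   7   1   2   2   8   8  26  66  95 101  97  97  96  96  96  96  96  96  96  97 101 110
190  96  95  93  93  96  98  96  88  62  17   7  14  29  64  86  76  28  12  12   9  17  49  90  97  98  99  98  97  97  97  95  96  96  95  96  97
194  93  95  96  95  93  94  96  94  81  29  14  16  27  71 124 118  78  28  14  10   8   8  26  44  68  89  99  99  96  96  97  97  96  95  96  97
198 134 110  97  95  95  94  92  83  49  22  11  10  17  37  
[... 718 characters left out ...]
 147 143 121  89  36  10  15  20  65 120 117  76  24   9  13  13  32  75 110 119 119 120 121 123 122 120 121
222 159 157 159 158 158 158 158 158 158 158 159 157 151 121  41   6  11  35  81 124 115  59  19  13   7  22  68 116 121 120 121 121 122 122 121 121
226 158 159 158 158 158 158 159 157 156 157 159 158 157 143  86  29  11  14  46  93 123 108  41  10  15  26  75 117 122 119 122 120 120 121 120 121
230 158 158 158 158 159 159 158 159 158 158 158 159 158 158 157 156 152 149 137 121 120 121 121 121 121 119 120 121 122 120 120 120 121 121 121 121
234 157 158 158 158 157 157 157 158 157 158 158 157 157 158 158 153 139 123 120 122 120 121 120 120 120 121 122 120 120 122 120 120 121 121 120 121
```

Run:
```python
from h import *
c=dict(np.load('pics/w1.npz')); f=c['frame'].astype(int)
red=(f[...,0]>90)&(f[...,0]>2.2*f[...,1]); red[:, :235]=0; red[:,330:]=0; red[:180]=0; red[225:]=0
n,l,s,ce=cv2.connectedComponentsWithStats(red.astype(np.uint8)); print(s[1:],ce[1:])
a=fish(c,276,188.5,.192);b=fish(c,282.3,228,.192); d=a-b
print('wing',(a+b)/2,np.linalg.norm(d),np.degrees(np.arctan2(d[1],d[0]))%180)
for p in ce[1:]: print(fish(c,*p,.162))
m=fish(c,248.1,208.6,.162);g=fish(c,310,188.5,.162);d=g-m;print('marks',(m+g)/2,np.linalg.norm(d),np.degrees(np.arctan2(d[1],d[0])))
# cover angle in s frame from wrist/top depth
R=np.array([[.947,.3206],[-.3206,.947]]);C=np.array([.511,-.067])+R@[.007,-.001]
for n_ in('top0','side0'):
    e=dict(np.load('pics/'+n_+'.npz'));P=pts(e);S=P.copy();S[...,:2]=(P[...,:2]-C)@R;x,y,z=np.moveaxis(S,-1,0)
    k=(e['z_map']>0)&(z>.2)&(z<.32)&(abs(x)<.06)&(y>.04)&(y<.17)
    if k.sum()>20: p=np.polyfit(z[k],y[k],1);print(n_,k.sum(),p,np.pi/2+np.arctan(p[0]),'y at .168',np.polyval(p,.168),'zmax',z[k].max())
for q in [(0,.072),(-.045,.19),(.045,.19)]: print(q,C+R@q)
```

```text
[[312 185   1   1   1]
 [313 185   8   5  25]
 [303 189   6   4  19]
 [240 205  17   8  63]
 [314 205   2   2   2]
 [318 207   2   2   2]
 [316 210   2   1   2]
 [318 213   1   1   1]
 [318 215   1   1   1]
 [321 216   3   7   9]
 [319 219   1   1   1]] [[312.         185.        ]
 [316.72       187.12      ]
 [305.57894737 190.57894737]
 [247.92063492 208.55555556]
 [314.5        205.5       ]
 [318.5        207.5       ]
 [316.5        210.        ]
 [318.         213.        ]
 [318.         215.        ]
 [321.77777778 219.33333333]
 [319.         219.        ]]
wing [ 0.49582383 -0.11976045  0.192     ] 0.03287428530449668 151.79426839819791
[ 0.50335842 -0.09020124  0.162     ]
[ 0.50734197 -0.08798704  0.162     ]
[ 0.50410266 -0.09756705  0.162     ]
[ 0.48702993 -0.14774744  0.162     ]
[ 0.51984892 -0.09910987  0.162     ]
[ 0.52348971 -0.09731781  0.162     ]
[ 0.52433485 -0.10006758  0.162     ]
[ 0.52744159 -0.10058976  0.162     ]
[ 0.52898831 -0.10165691  0.162     ]
[ 0.53440957 -0.10125671  0.162     ]
[ 0.53264396 -0.10308245  0.162     ]
marks [ 0.49601546 -0.12052356  0.162     ] 0.057064016867498304 71.91331142573102
top0 678 [0.27127209 0.02452705] 1.835693440371644 y at .168 0.0701007572112815 zmax 0.31979393510582144
side0 1159 [0.27267164 0.0228142 ] 1.8369965957600778 y at .168 0.06862303906020292 zmax 0.3198087186701368
(0, 0.072) [ 0.5403916 -0.0020072]
(-0.045, 0.19) [0.5356074 0.1241658]
(0.045, 0.19) [0.6208374 0.0953118]
```

Call:
drive_tool(
  plan=[
    {"dx": 0.0044, "dy": -0.0006, "dz": 0.03, "roll": -0.12, "hand": 0.05},
    {"dx": 0.0044, "dy": -0.0006, "dz": 0.06, "roll": -0.15, "hand": 0.05},
    {"dx": 0.0044, "dy": -0.0006, "dz": 0.09, "roll": -0.15, "hand": 0.05},
    {"dx": 0.0044, "dy": -0.0006, "dz": 0.11, "roll": -0.15, "hand": 0.05},
    {"dx": 0.0044, "dy": -0.0006, "dz": 0.12, "roll": -0.15, "hand": 0.05},
    {"dx": 0.0044, "dy": -0.0006, "dz": 0.12, "roll": -0.15, "hand": 0.03},
    {"dx": 0.0044, "dy": -0.0006, "dz": 0.12, "roll": -0.15, "hand": 0.0},
    {"dx": 0.0044, "dy": -0.0006, "dz": 0.12, "roll": -0.15, "hand": 0.0},
    {"dx": 0.0044, "dy": -0.0006, "dz": 0.12, "roll": -0.15, "hand": 0.0},
    {"dx": 0.0044, "dy": -0.0006, "dz": 0.12, "roll": -0.15, "hand": 0.0},
    {"dx": 0.0044, "dy": -0.0006, "dz": 0.12, "roll": -0.15, "hand": 0.0},
    {"dx": 0.0044, "dy": -0.0006, "dz": 0.12, "roll": -0.15, "hand": 0.0},
  ],
  force=25,
)

```text
time: 2.87
ee_pos: [0.4958, -0.1206, 0.3465]
tcp_rot: [180.0, 0.2, 151.4]
wrist_force: [0.2, 0.3, 6.3]
opening: 0.0092
```

Call:
drive_tool(
  plan=[
    {"dx": 0, "dy": 0, "dz": -0.003, "roll": 0.06, "hand": 0},
    {"dx": 0, "dy": 0, "dz": -0.003, "roll": 0.17, "hand": 0},
    {"dx": 0, "dy": 0, "dz": -0.003, "roll": 0.28, "hand": 0},
    {"dx": 0, "dy": 0, "dz": -0.003, "roll": 0.39, "hand": 0},
    {"dx": 0, "dy": 0, "dz": -0.003, "roll": 0.5, "hand": 0},
    {"dx": 0, "dy": 0, "dz": -0.003, "roll": 0.61, "hand": 0},
    {"dx": 0, "dy": 0, "dz": -0.003, "roll": 0.72, "hand": 0},
    {"dx": 0, "dy": 0, "dz": -0.003, "roll": 0.83, "hand": 0},
    {"dx": 0, "dy": 0, "dz": -0.003, "roll": 0.94, "hand": 0},
    {"dx": 0, "dy": 0, "dz": -0.003, "roll": 1.05, "hand": 0},
    {"dx": 0, "dy": 0, "dz": -0.003, "roll": 1.16, "hand": 0},
    {"dx": 0, "dy": 0, "dz": -0.003, "roll": 1.27, "hand": 0},
    {"dx": 0, "dy": 0, "dz": -0.003, "roll": 1.36, "hand": 0},
    {"dx": 0, "dy": 0, "dz": -0.003, "roll": 1.4, "hand": 0},
    {"dx": 0, "dy": 0, "dz": -0.003, "roll": 1.4, "hand": 0},
    {"dx": 0, "dy": 0, "dz": -0.003, "roll": 1.4, "hand": 0},
  ],
  force=25,
)

```text
time: 4.2
ee_pos: [0.4964, -0.1205, 0.3469]
tcp_rot: [180.0, -0.0, 71.2]
wrist_force: [7.5, -0.2, -11.3]
opening: 0.0089
```

Call:
drive_tool(
  plan=[
    {"dx": 0, "dy": 0, "dz": 0.0, "roll": 0, "hand": 0.04},
    {"dx": 0, "dy": 0, "dz": 0.0, "roll": 0, "hand": 0.05},
    {"dx": 0, "dy": 0, "dz": 0.0, "roll": 0, "hand": 0.05},
    {"dx": 0, "dy": 0, "dz": -0.03, "roll": 0, "hand": 0.05},
    {"dx": 0, "dy": 0, "dz": -0.07, "roll": 0, "hand": 0.05},
    {"dx": 0, "dy": 0, "dz": -0.11, "roll": 0, "hand": 0.05},
    {"dx": 0, "dy": 0, "dz": -0.14, "roll": 0, "hand": 0.05},
    {"dx": 0, "dy": 0, "dz": -0.16, "roll": 0, "hand": 0.0},
    {"dx": 0, "dy": 0, "dz": -0.16, "roll": 0, "hand": 0.0},
  ],
  force=25,
)

```text
time: 4.95
ee_pos: [0.4949, -0.1204, 0.5128]
tcp_rot: [179.6, -0.0, 71.2]
wrist_force: [0.5, 0.1, 1.1]
opening: 0.0267
```

Run:
```python
from h import *
o=bot.get_obs();print(o['time'],o['ee_pos'],o['tcp_rot'],o['opening'],o['q'],o['wrist_force'])
c=shot('wrist','w2')
```

```text
4.95 [ 0.49493739 -0.12036634  0.51283507] [ 1.79599824e+02 -3.21569889e-02  7.11999737e+01] 0.02668448966016947 [-1.36678765e+01  3.16305064e+00  2.05249991e+01  1.06960500e+02
 -3.76945924e-03  9.51322488e+01] [0.51476037 0.10519457 1.11979418]
```

View pics/w2.png

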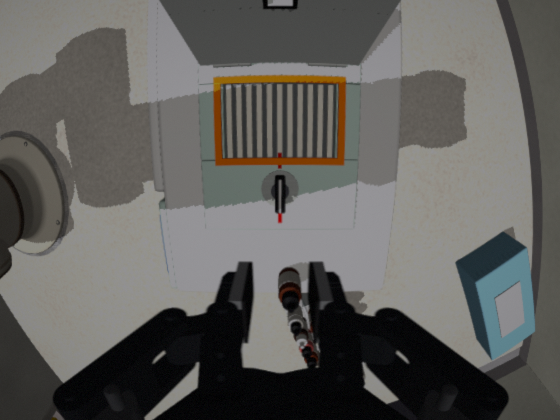

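The wing (280,178–212) is in line with both red marks (280,158) and (280,217). The tool axes now match the steriliser's, with dx along its +y and dy along its +x. Next I go over the cover's edge and down behind it with shut fingers.

Call:
drive_tool(
  plan=[
    {"dx": 0, "dy": -0.01, "dz": -0.03, "roll": 0, "hand": 0},
    {"dx": 0.02, "dy": -0.03, "dz": -0.035, "roll": 0, "hand": 0},
    {"dx": 0.05, "dy": -0.045, "dz": -0.035, "roll": 0, "hand": 0},
    {"dx": 0.08, "dy": -0.045, "dz": -0.035, "roll": 0, "hand": 0},
    {"dx": 0.11, "dy": -0.045, "dz": -0.035, "roll": 0, "hand": 0},
    {"dx": 0.14, "dy": -0.045, "dz": -0.035, "roll": 0, "hand": 0},
    {"dx": 0.17, "dy": -0.045, "dz": -0.035, "roll": 0, "hand": 0},
    {"dx": 0.19, "dy": -0.045, "dz": -0.035, "roll": 0, "hand": 0},
    {"dx": 0.205, "dy": -0.045, "dz": -0.03, "roll": 0, "hand": 0},
    {"dx": 0.205, "dy": -0.045, "dz": -0.01, "roll": 0, "hand": 0},
    {"dx": 0.205, "dy": -0.045, "dz": 0.015, "roll": 0, "hand": 0},
    {"dx": 0.205, "dy": -0.045, "dz": 0.035, "roll": 0, "hand": 0},
    {"dx": 0.205, "dy": -0.045, "dz": 0.04, "roll": 0, "hand": 0},
    {"dx": 0.205, "dy": -0.045, "dz": 0.04, "roll": 0, "hand": 0},
  ],
)

```text
time: 6.17
ee_pos: [0.5188, 0.0881, 0.4659]
tcp_rot: [-179.8, 0.1, 71.2]
wrist_force: [0.2, -0.3, 0.6]
opening: 0.0
```

```bash
cat > plan.py <<'E'
from h import *
a=np.radians(-18.5);R=np.array([[np.cos(a),-np.sin(a)],[np.sin(a),np.cos(a)]]);O=np.array([.4955,-.1205])-R@[0,-.055]
o=bot.get_obs();p=o['ee_pos'];s=R.T@(p[:2]-O);print(o['time'],p,o['tcp_rot'],o['wrist_force'],o['opening'],'s',s,'tip z',p[2]-.1734)
def tgt(q,r=.14):
    y=.072-r*np.cos(q)+.0025*np.sin(q)+.011; z=.168+r*np.sin(q)+.0025*np.cos(q)
    if q>1.57: y=.072-.167*np.cos(q)+.0025*np.sin(q)+.011; z=.30
    return y,z
for q in np.arange(1.84,-.01,-.08):
    y,z=tgt(q); print('%.2f dx %.3f dz %.3f'%(q,y-s[1],p[2]-(z+.1734)))
E
python3 plan.py
```

```text
6.1667 [0.51875412 0.0880612  0.46588945] [-1.79833595e+02  9.40418263e-02  7.12085377e+01] [ 0.16463472 -0.30074276  0.59628371] 4.879521881909015e-06 s [-0.04412501  0.15016216] tip z 0.2924894503412239
1.84 dx -0.020 dz -0.008
1.76 dx -0.033 dz -0.008
1.68 dx -0.046 dz -0.008
1.60 dx -0.060 dz -0.008
1.52 dx -0.072 dz -0.015
1.44 dx -0.083 dz -0.015
1.36 dx -0.094 dz -0.013
1.28 dx -0.105 dz -0.010
1.20 dx -0.116 dz -0.007
1.12 dx -0.126 dz -0.003
1.04 dx -0.136 dz 0.002
0.96 dx -0.145 dz 0.008
0.88 dx -0.154 dz 0.015
0.80 dx -0.163 dz 0.022
0.72 dx -0.171 dz 0.030
0.64 dx -0.178 dz 0.039
0.56 dx -0.184 dz 0.048
0.48 dx -0.190 dz 0.058
0.40 dx -0.195 dz 0.068
0.32 dx -0.199 dz 0.078
0.24 dx -0.203 dz 0.089
0.16 dx -0.205 dz 0.100
0.08 dx -0.207 dz 0.111
-0.00 dx -0.207 dz 0.122
```

Run:
```python
from h import *
c=shot('side','s2')
cv2.imwrite('pics/s2c.png',cv2.resize(c['frame'][60:300,120:440,::-1],(800,600)))
```

```text
(no output)
```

View pics/s2c.png

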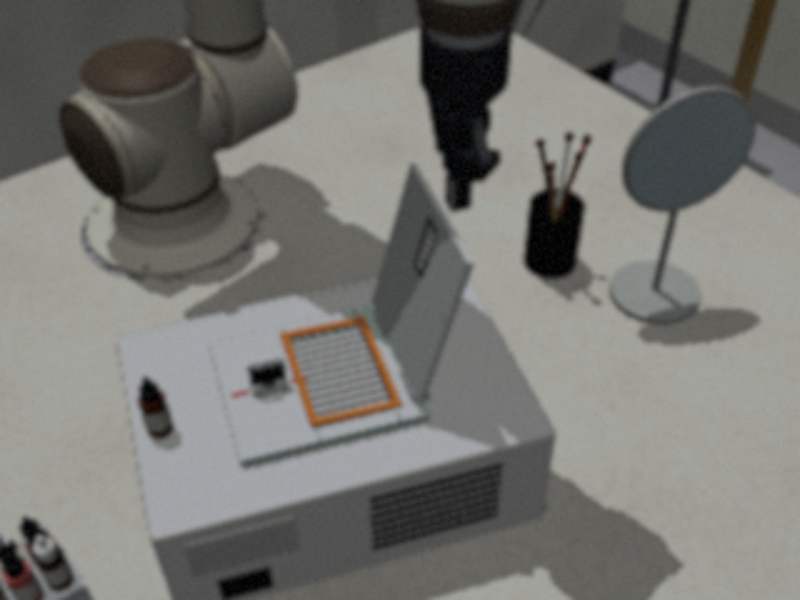

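Seen from behind, the shut fingers stand behind the cover at about (458,190), clear of the cup and mirror. I start the swing.

Call:
drive_tool(
  plan=[
    {"dx": -0.01, "dy": 0, "dz": -0.008, "roll": 0, "hand": 0},
    {"dx": -0.02, "dy": 0, "dz": -0.008, "roll": 0, "hand": 0},
    {"dx": -0.033, "dy": 0, "dz": -0.008, "roll": 0, "hand": 0},
    {"dx": -0.046, "dy": 0, "dz": -0.008, "roll": 0, "hand": 0},
    {"dx": -0.06, "dy": 0, "dz": -0.01, "roll": 0, "hand": 0},
    {"dx": -0.072, "dy": 0, "dz": -0.015, "roll": 0, "hand": 0},
    {"dx": -0.083, "dy": 0, "dz": -0.015, "roll": 0, "hand": 0},
    {"dx": -0.094, "dy": 0, "dz": -0.013, "roll": 0, "hand": 0},
    {"dx": -0.105, "dy": 0, "dz": -0.01, "roll": 0, "hand": 0},
    {"dx": -0.116, "dy": 0, "dz": -0.007, "roll": 0, "hand": 0},
    {"dx": -0.126, "dy": 0, "dz": -0.003, "roll": 0, "hand": 0},
    {"dx": -0.136, "dy": 0, "dz": 0.002, "roll": 0, "hand": 0},
    {"dx": -0.136, "dy": 0, "dz": 0.002, "roll": 0, "hand": 0},
  ],
)

```text
time: 7.3
ee_pos: [0.4746, -0.0422, 0.4645]
tcp_rot: [-179.9, 0.1, 71.1]
wrist_force: [-0.7, 0.5, -0.6]
opening: -0.0002
```

```bash
python3 plan.py | head -1
python3 - <<'E'
from h import *
c=shot('side','s3')
cv2.imwrite('pics/s3c.png',cv2.resize(c['frame'][60:300,120:440,::-1],(800,600)))
E
```

```text
7.3 [ 0.47462724 -0.04216903  0.46448378] [-1.79915695e+02  6.12770136e-02  7.11317212e+01] [-0.70845891  0.49120512 -0.58264495] -0.00023002504833658869 s [-0.04464892  0.01266008] tip z 0.2910837772238667
```

View pics/s3c.png

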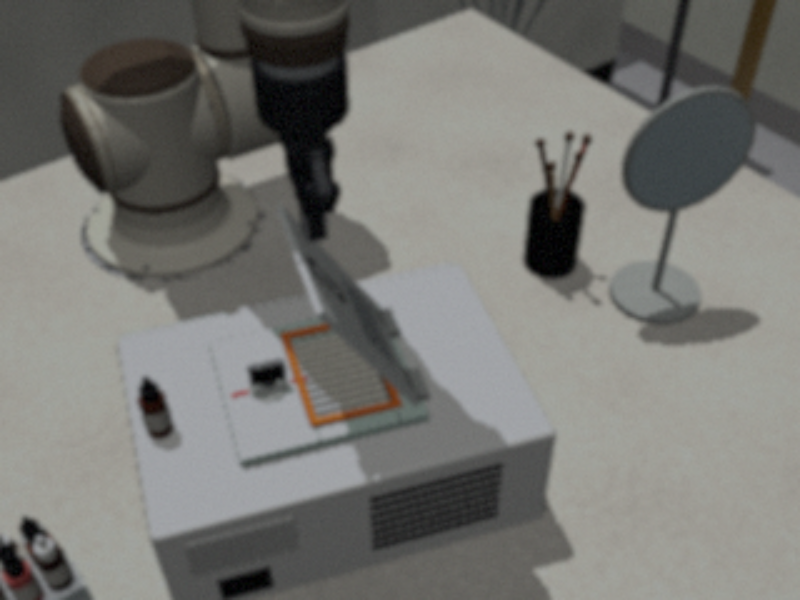

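The cover follows the fingers at about 1.05 rad, and everything else is unmoved. I carry on down to just above the gasket.

Call:
drive_tool(
  plan=[
    {"dx": -0.009, "dy": 0, "dz": 0.006, "roll": 0, "hand": 0},
    {"dx": -0.018, "dy": 0, "dz": 0.013, "roll": 0, "hand": 0},
    {"dx": -0.027, "dy": 0, "dz": 0.02, "roll": 0, "hand": 0},
    {"dx": -0.035, "dy": 0, "dz": 0.028, "roll": 0, "hand": 0},
    {"dx": -0.042, "dy": 0, "dz": 0.037, "roll": 0, "hand": 0},
    {"dx": -0.048, "dy": 0, "dz": 0.046, "roll": 0, "hand": 0},
    {"dx": -0.054, "dy": 0, "dz": 0.056, "roll": 0, "hand": 0},
    {"dx": -0.059, "dy": 0, "dz": 0.066, "roll": 0, "hand": 0},
    {"dx": -0.063, "dy": 0, "dz": 0.076, "roll": 0, "hand": 0},
    {"dx": -0.065, "dy": 0, "dz": 0.082, "roll": 0, "hand": 0},
    {"dx": -0.067, "dy": 0, "dz": 0.087, "roll": 0, "hand": 0},
    {"dx": -0.068, "dy": 0, "dz": 0.092, "roll": 0, "hand": 0},
    {"dx": -0.069, "dy": 0, "dz": 0.097, "roll": 0, "hand": 0},
    {"dx": -0.07, "dy": 0, "dz": 0.102, "roll": 0, "hand": 0},
    {"dx": -0.071, "dy": 0, "dz": 0.107, "roll": 0, "hand": 0},
    {"dx": -0.071, "dy": 0, "dz": 0.111, "roll": 0, "hand": 0},
    {"dx": -0.071, "dy": 0, "dz": 0.111, "roll": 0, "hand": 0},
  ],
)

```text
time: 8.77
ee_pos: [0.4523, -0.1079, 0.3538]
tcp_rot: [-179.9, 0.0, 71.2]
wrist_force: [0.1, -0.0, -0.9]
opening: -0.0002
```

```bash
python3 plan.py | head -1
```

```text
8.7667 [ 0.45228063 -0.10785765  0.35378455] [-1.79946071e+02  7.18905325e-03  7.12070040e+01] [ 0.06565891 -0.00739373 -0.89171884] -0.0002176007063219327 s [-0.04499743 -0.05672467] tip z 0.180384547905449
```

Call:
drive_tool(
  plan=[
    {"dx": 0, "dy": 0, "dz": 0.003, "roll": 0, "hand": 0},
    {"dx": 0, "dy": 0, "dz": 0.006, "roll": 0, "hand": 0},
    {"dx": 0, "dy": 0, "dz": 0.008, "roll": 0, "hand": 0},
    {"dx": 0, "dy": 0, "dz": 0.009, "roll": 0, "hand": 0},
    {"dx": 0, "dy": 0, "dz": 0.01, "roll": 0, "hand": 0},
    {"dx": 0, "dy": 0, "dz": 0.01, "roll": 0, "hand": 0},
    {"dx": 0, "dy": 0, "dz": 0.01, "roll": 0, "hand": 0},
  ],
)

```text
time: 9.35
ee_pos: [0.4523, -0.1079, 0.3452]
tcp_rot: [179.9, 0.0, 71.2]
wrist_force: [-1.2, -1.4, 4.3]
opening: 0.0003
```

Call:
drive_tool(
  plan=[
    {"dx": 0, "dy": 0, "dz": 0.002, "roll": 0, "hand": 0},
    {"dx": 0, "dy": 0, "dz": 0.003, "roll": 0, "hand": 0},
    {"dx": 0, "dy": 0, "dz": 0.004, "roll": 0, "hand": 0},
    {"dx": 0, "dy": 0, "dz": 0.004, "roll": 0, "hand": 0},
    {"dx": 0, "dy": 0, "dz": 0.004, "roll": 0, "hand": 0},
  ],
)

```text
time: 9.77
ee_pos: [0.452, -0.1079, 0.3437]
tcp_rot: [179.8, 0.0, 71.2]
wrist_force: [-7.7, -0.0, 23.8]
opening: -0.0001
```

Call:
drive_tool(
  plan=[
    {"dx": 0, "dy": 0, "dz": 0.0005, "roll": 0, "hand": 0},
    {"dx": 0, "dy": 0, "dz": 0.0005, "roll": 0, "hand": 0},
    {"dx": 0, "dy": 0, "dz": 0.0005, "roll": 0, "hand": 0},
    {"dx": 0, "dy": 0, "dz": 0.0005, "roll": 0, "hand": 0},
  ],
)

```text
time: 10.1
ee_pos: [0.4519, -0.1079, 0.3437]
tcp_rot: [179.8, -0.0, 71.2]
wrist_force: [-8.9, 0.2, 26.7]
opening: 0.0002
```

```bash
python3 plan.py | head -1
python3 - <<'E'
from h import *
a=np.radians(-18.5);R=np.array([[np.cos(a),-np.sin(a)],[np.sin(a),np.cos(a)]]);O=np.array([.4955,-.1205])-R@[0,-.055]
for n in('top','side'):
    c=shot(n,n+'9');P=pts(c);S=P.copy();S[...,:2]=(P[...,:2]-O)@R;x,y,z=np.moveaxis(S,-1,0)
    k=(c['z_map']>0)&(abs(z-.175)<.02)&(x>.02)&(x<.065)&(y>-.085)&(y<.05)
    if k.sum()>20:
        p=np.polyfit(y[k],z[k],1);k&=abs(z-np.polyval(p,y))<.006;p=np.polyfit(y[k],z[k],1);print(n,k.sum(),'q',-p[0],'z hinge',np.polyval(p,.072),'z edge',np.polyval(p,-.095))
    b=(c['z_map']>0)&(abs(z-.152)<.006)&(abs(x)<.06)&(y>.1)&(y<.17);print('top z',np.median(z[b]) if b.any() else None)
s=c['frame'][60:300,120:440,::-1];w=shot('wrist','w9')['frame'][:,:,::-1]
cv2.imwrite('pics/last.png',np.hstack([cv2.resize(s,(400,300)),cv2.resize(w,(400,300))]))
E
```

```text
10.1 [ 0.45193975 -0.10790741  0.3436563 ] [ 1.79763107e+02 -3.24577182e-04  7.11963903e+01] [-8.85945162  0.24605689 26.74770948] 0.00016376960336334347 s [-0.0453049  -0.05688002] tip z 0.17025630067309072
top 186 q 0.011058685385216604 z hinge 0.16988297673122865 z edge 0.17172977719055982
top z 0.15038415383189618
side 827 q -0.0009803022996163078 z hinge 0.17089521186872286 z edge 0.17073150138468696
top z 0.15041154077329486
```

View pics/last.png

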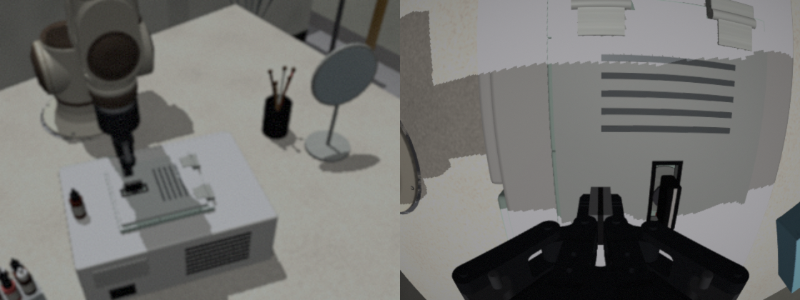

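The cover is flat, with the black wing standing through its slot (right view, 662,190). It has met a hard stop: another 0.5 mm of command added 3 N but only about 0.05 mm of travel. I hand the job in while still pressing.

```bash
python3 -c "
from h import *
print(bot.job_done());o=bot.get_obs();print(o['time'],o['ee_pos'],o['wrist_force'])"
```

```text
the job is handed in; nothing more can be done
None
the job is handed in; nothing more can be done
```

I turned the wing about 1.4 rad into line with the red marks. I then swung the cover down over it from behind with shut fingers, and handed the job in while still pressing the cover home beside the slot. The whole job took about 10 s of the 54 s allowed, and no verdict was reported.

**Last checks:**
- **Push:** the wrist reads about 27 N downward plus 9 N sideways, well under 60 N but firmer than a very light touch.
- **Cover home:** the fingertips stand at z = 170.3 mm, against 170.5 mm expected with the cover closed. More command raised the force but hardly moved the cover, so it is on its hard stop.
- **Wing:** it stands through the slot in the wrist picture, and nothing near it shows as moved.
- **Disagreement:** the side camera's depth gives a cover angle of about -0.001 rad, but the top camera gives 0.011 rad, just over the 0.009 limit. The top value came from few points (186 against 827) and amounts to about 2 mm, the calibration error, so I trusted the side camera and the hard stop.
- **Other items:** the bottle, mirror and brush cup looked unmoved in the last side picture. Only part of the rack was in view, and I did not measure any of these positions.

The first move call was refused because of missing keys; nothing moved.

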